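# Open the square solvent can's push-and-turn safety cap at the shoe repair bench

## Robot

A 6-joint arm with a two-finger parallel gripper is mounted at the origin on the work surface. World frame = base frame: x ahead of the robot, y to its left, z up, the work surface at z = 0. Lengths are in m, angles in rad, forces in N, time in s.
With the tool pointing down it reaches from about 0.35 to 0.775 m from the base axis. Payload 7.3 kg.
Tool frame: the origin (TCP) lies midway between the tips of the shut fingers; the grasp point (between the pads) lies behind it (env.tcp_to_grasp is the z of the grasp point in the tool frame, in m); z points along the fingers, y is the direction in which the jaws open and shut (so a half turn about z gives the same grasp; the last joint's range is limited). The gripper opens to 92 mm and grips with 3 to 60 N. Pads are 19 mm wide; open, the fingers measure 130 mm over their backs; the gripper's body (75 mm by 190 mm) begins 47 mm behind the grasp point.
Start: joints at [-1.359, 0.342, 1.524, -0, 1.275, -0.146], TCP at [0.184, -0.492, 0.227] pointing down, gripper open.
Joint ranges: [-2.53, 2.53], [-0.77, 2.02], [0.04, 2.7], [-1, 4.14], [0.28, 2.66], [-3.11, 3.11]. Speed limits (rad/s): [2.57, 2.57, 3.14, 3.14, 3.14, 3.14].

## Interface

Orientations are given as a unit quaternion [w, x, y, z].
In Python, from station import env gives the robot as it stands. The module is installed in compiled form; this text tells all that it offers.
- The arm moves only by the tool send_rows, never from a script. Its argument "commands" is a list of rows, each a list of 3 entries, a list of its own where there are three numbers: the opening, from 0 (shut) to 1 (fully open), then the shift along the tool's x, y, z in m, then the turn about the tool's z in rad. A call has 1 to 10 rows; each row is the pose to reach, as a shift and turn from the pose commanded when the call began, along the tool's axes at that moment; what a row does not reach only later rows make up. A row lasts 1/8 s, in which the tool goes at most 62.5 mm and 10.7 degrees, less where a joint would pass 70% of its speed; a pose out of reach is approached as far as the arm can. A call with a gripper value outside its range is refused whole. The fingers move at their own pace and stop on an object; the grip force is fixed at half the most. Time passes only in rows, so rows that repeat a pose let the fingers close. It gives the time, the measured TCP pose, the force and the opening at its end, in the units of the state.
- env.get_state(): the state, without advancing time (a new reading comes with each control period).
- env.grab_frame(name): name is "scene" or "side" or "wrist"; returns (picture, depth): 420x560x3 uint8, red, green, blue; 420x560 float32, m along the optical axis (not along the pixel's ray), 0 where there is no reading.
- env.camera_model(name): a dict with "fx", "fy", "cx", "cy" (pixels), "pose" (4x4, takes a point from camera to world coordinates); the wrist camera has in their place "tool_from_camera" (4x4, takes a point from camera to tool coordinates, whose origin is the TCP and whose axes are the flange's). Camera axes: x right, y down, z forward; pixel columns grow to the right and rows downward; lengths in m; the calibration is good to about 2 mm. A picture is of the moment at which its call begins: read the wrist's pose just before it. camera_model takes no time and is no camera call.
- env.finish_job(): hands the job in, once; it reports no verdict.
The state is a dict: "time_s": time; "joints": joint angles; "dq": joint speeds; "joint_efforts": joint torques, N m; "tcp_pos": TCP position; "tcp_rot": TCP orientation; "ft_force": force on the tool from outside, world axes, zero at the start; "ft_torque": the same for the moment, N m; "opening": opening from 0.0 (shut) to 1.0 (fully open).
Only numpy, scipy, OpenCV 4.12 (cv2) and the standard library are available. Lean on these libraries where they do the work, as an engineer would, in place of code of your own. Each camera call takes 0.05 s, during which the arm holds its last target.

## Task

Open the safety cap of the square solvent can: push the cap firmly down and, while it is held down, turn it counter-clockwise seen from above by about 75 degrees, then let go so that the cap springs up, unlocked. Leave the cap of the round can shut.

Things in the scene. Friction and masses are not known exactly. Their poses are not given: they have to be found in the camera images.
- square_grip (a point): Square can (bare metal, 110x110x150 mm, fixed upright): middle of its cap's grip knob, on the turning axis, 205 mm above the bench when shut. Cap: black ribbed disc, 80 mm wide, with a round grey upright knob on its flat top, 40 mm diameter, 30 mm high. This point is 15 mm above the disc top, 15 below the knob's top. z up; x along the ridge on the knob; turns and rises with the cap.
- square_rise (a joint): Height of the square can's cap, m: 0 locked, negative when pressed (spring: 8 N at 0, 12 N at -0.006, 16 N at the bottom stop, -0.012), +0.008 sprung up, unlocked. The cap turns only while pressed more than 0.006 down; -0.009 is comfortable.
- square_cap (a joint): Turn of the square can's cap, rad: about 0 shut, growing counter-clockwise from above. Not pressed, it is blocked at about 0.1; pressed, it turns easily. Past about 0.9 it is unlocked: let go, it springs up 8 mm and stays. End stop 1.7.
- round_cap (a joint): Turn of the cap on the round can (bare metal, 112 mm diameter, 150 high, fixed to the bench, same cap, top at 221 mm), rad, 0 shut. It stands on the other side of the robot's centre line (y of opposite sign). Leave it shut.

How it is judged:
By the outcome, as a careful person would: the job done as asked, in the order asked, and still so for the second after the job is handed in, with the robot touching nothing.
It also fails if it takes over 35 s, if anything falls off the work surface, if the arm or the gripper's body presses on something with over 40 N, if the wrist force passes 120 N, or if a joint passes its speed limit or range.

## Working session

There is one attempt and no reset: what is moved stays moved. The work goes in short steps, Python scripts to look and compute and a tool call to move; the robot and the scene stay as the last step left them, time stands still between calls to the robot, and variables do not carry over. Pictures are saved under pics/ and viewed, and the job is handed in when it is done.

Besides the shell and the picture viewer there is one more tool, called after "Request:" as name([rows], argument=value, ...), one row to a line, values as JSON. send_rows: Moves the arm, as the interface text tells. Its arguments: {"type":"object","properties":{"commands":{"type":"array"}},"required":["commands"]}

```bash
mkdir -p pics; python3 - <<'E'
from station import env
import cv2,numpy as np
s=env.get_state()
print({k:np.round(v,3) for k,v in s.items()}, env.tcp_to_grasp)
for n in ("scene","side"):
    p,d=env.grab_frame(n); cv2.imwrite(f"pics/{n}0.png",p[:,:,::-1]); np.savez(f"{n}0.npz",p=p,d=d)
    m=env.camera_model(n); print(n,{k:np.round(v,3) for k,v in m.items()})
E
```

```text
{'time_s': np.float64(0.0), 'joints': array([-1.359,  0.343,  1.525, -0.   ,  1.275, -0.146]), 'dq': array([-0.001, -0.001, -0.   ,  0.   ,  0.001,  0.   ]), 'joint_efforts': array([-3.0000e-03, -4.3125e+01, -2.4422e+01,  7.2000e-02,  5.6000e-02,
       -0.0000e+00]), 'tcp_pos': array([ 0.184, -0.491,  0.226]), 'tcp_rot': array([-0.001,  0.984,  0.178, -0.   ]), 'ft_force': array([-0.001,  0.055,  0.487]), 'ft_torque': array([0.008, 0.009, 0.011]), 'opening': np.float64(1.001)} -0.0188
scene {'fx': np.float64(395.146), 'fy': np.float64(395.146), 'cx': np.float64(282.243), 'cy': np.float64(209.636), 'pose': array([[ 0.021,  0.747, -0.664,  0.981],
       [ 1.   , -0.016,  0.014,  0.005],
       [-0.   , -0.664, -0.747,  0.712],
       [ 0.   ,  0.   ,  0.   ,  1.   ]])}
side {'fx': np.float64(444.731), 'fy': np.float64(444.731), 'cx': np.float64(279.13), 'cy': np.float64(208.505), 'pose': array([[-0.995, -0.06 ,  0.085,  0.464],
       [-0.104,  0.585, -0.804,  0.594],
       [-0.001, -0.809, -0.588,  0.674],
       [ 0.   ,  0.   ,  0.   ,  1.   ]])}
```

View pics/scene0.png

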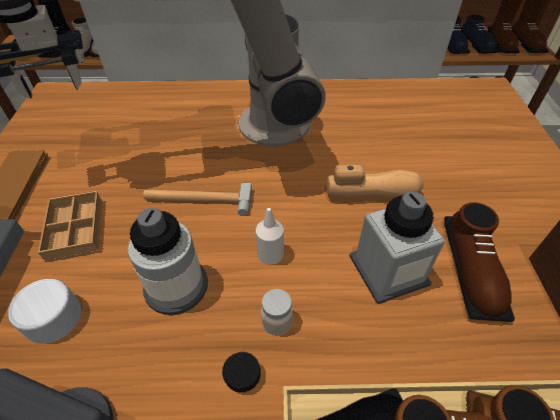

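View pics/side0.png

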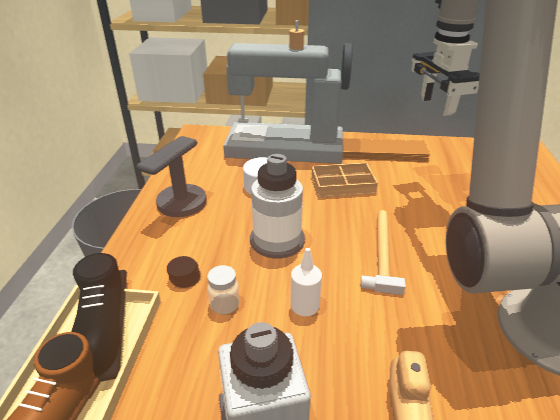

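The scene picture shows the square can on the right (y>0) with its knob near pixel (412,203), and the round can on the left with its knob near (152,222). In the side picture the square can's knob is near (261,343). Next I measure the knob and ridge.

```bash
python3 - <<'E'
import cv2,numpy as np
a=np.load("scene0.npz")['p'][165:265,350:470]; b=np.load("side0.npz")['p'][310:410,200:320]
o=np.hstack([cv2.resize(x,(400,333) if 0 else (396,330),interpolation=cv2.INTER_CUBIC) for x in(a,b)])
cv2.imwrite("pics/zoom0.png",o[:,:,::-1])
from station import env
for n,(r0,r1,c0,c1) in dict(scene=(165,265,340,470),side=(310,410,200,320)).items():
    z=np.load(n+"0.npz"); d=z['d']; p=z['p']; m=env.camera_model(n); T=m['pose']
    v,u=np.mgrid[r0:r1,c0:c1]; dd=d[r0:r1,c0:c1]
    P=np.stack([(u-m['cx'])/m['fx']*dd,(v-m['cy'])/m['fy']*dd,dd],-1)@T[:3,:3].T+T[:3,3]
    ok=dd>0
    for lo,hi in((.212,.228),(.183,.197),(.14,.16)):
        k=ok&(P[...,2]>lo)&(P[...,2]<hi); q=P[k]
        if len(q)<5: continue
        (c,_,_)=cv2.minAreaRect(q[:,:2].astype(np.float32)*1000)
        cc,r=cv2.minEnclosingCircle(q[:,:2].astype(np.float32)*1000)
        print(n,lo,len(q),"med",np.round(np.median(q,0),4),"circ",np.round(cc,1),round(r,1),'rect',cv2.minAreaRect(q[:,:2].astype(np.float32)*1000))
E
```

```text
scene 0.212 380 med [0.5279 0.2379 0.2194] circ [524.5 239.6] 21.2 rect ((524.87841796875, 239.91171264648438), (40.13264465332031, 39.23078536987305), 73.04467010498047)
scene 0.183 876 med [0.5408 0.2281 0.1895] circ [525.1 239.9] 42.0 rect ((527.828125, 237.90054321289062), (81.76344299316406, 75.59907531738281), 65.27367401123047)
scene 0.14 1530 med [0.555  0.2185 0.1484] circ [525.4 239. ] 73.7 rect ((525.9141235351562, 239.16207885742188), (108.09749603271484, 110.3791732788086), 18.80221176147461)
side 0.212 756 med [0.5238 0.2438 0.2194] circ [524.7 241.1] 21.2 rect ((524.2083129882812, 241.5123748779297), (40.309471130371094, 40.3636589050293), 22.2469482421875)
side 0.183 1762 med [0.5197 0.2576 0.1894] circ [523.9 241.1] 41.7 rect ((523.823974609375, 243.64645385742188), (81.96699523925781, 76.8100357055664), 7.290144920349121)
side 0.14 2884 med [0.5167 0.2721 0.1483] circ [523.7 240.4] 73.2 rect ((523.953369140625, 241.90545654296875), (109.56990051269531, 108.82438659667969), 18.69900894165039)
```

View pics/zoom0.png

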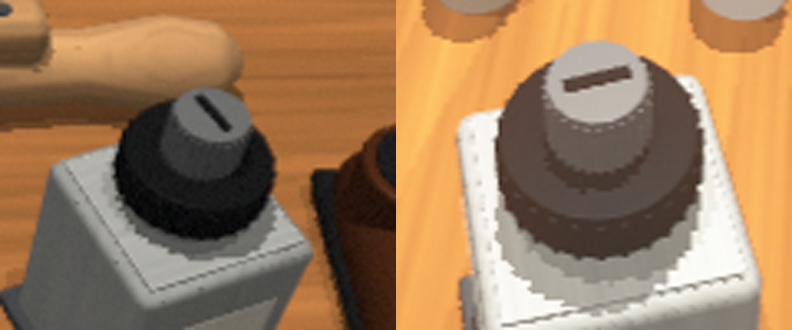

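```bash
cat >h.py <<'E'
from station import env
import numpy as np
from scipy.spatial.transform import Rotation as R
def to(*pts):
    s=env.get_state(); q=R.from_quat(np.array(s['tcp_rot'])[[1,2,3,0]])
    print('t',round(float(s['time_s']),2),'tcp',np.round(s['tcp_pos'],4),'yaw',np.round(np.arctan2(*q.as_matrix()[[1,0],0]),4),'f',np.round(s['ft_force'],1),'j',np.round(s['joints'],2),'open',round(float(s['opening']),3))
    for p in pts: print(p,np.round(q.inv().apply(np.array(p)-s['tcp_pos']),4))
E
python3 -c "
from h import *
to((.184,-.492,.33),(.40,-.12,.33),(.5245,.2402,.33),(.5245,.2402,.27))"
```

```text
t 0.1 tcp [ 0.1838 -0.4914  0.2261] yaw 0.3578 f [ 0.2  0.3 -0.1] j [-1.36  0.34  1.52  0.    1.28 -0.15] open 0.999
(0.184, -0.492, 0.33) [-0.      0.0005 -0.1039]
(0.4, -0.12, 0.33) [ 0.3326 -0.2723 -0.1034]
(0.5245, 0.2402, 0.33) [ 0.5754 -0.5661 -0.103 ]
(0.5245, 0.2402, 0.27) [ 0.5753 -0.566  -0.043 ]
```

Request:
send_rows([
  [1,[0,0,-0.06],0],
  [1,[0,0,-0.1],0],
  [1,[0.1,-0.08,-0.1],0],
  [1,[0.2,-0.16,-0.1],0],
  [1,[0.33,-0.27,-0.1],0],
  [1,[0.33,-0.27,-0.1],0],
  [1,[0.33,-0.27,-0.1],0],
  [1,[0.33,-0.27,-0.1],0],
  [1,[0.33,-0.27,-0.1],0],
  [1,[0.33,-0.27,-0.1],0],
])

```text
time_s: 1.35
tcp_pos: [0.3993, -0.1203, 0.3265]
tcp_rot: [-0.0, 0.984, 0.181, -0.0]
ft_force: [0.3, 0.5, 0.8]
opening: 1.001
```

```bash
python3 -c "
from h import *
to((.5245,.2402,.33),(.5245,.2402,.26))"
```

```text
t 1.35 tcp [ 0.3993 -0.1203  0.3265] yaw 0.3637 f [0.3 0.5 0.8] j [-0.48  0.07  1.6   0.    1.47  0.73] open 1.001
(0.5245, 0.2402, 0.33) [ 0.2453 -0.2924 -0.0033]
(0.5245, 0.2402, 0.26) [ 0.2452 -0.2924  0.0667]
```

Request:
send_rows([
  [1,[0.24,-0.29,0],0],
  [1,[0.24,-0.29,0],0],
  [1,[0.24,-0.29,0],0],
  [1,[0.24,-0.29,0],0],
  [1,[0.24,-0.29,0],0],
  [1,[0.245,-0.292,0],0],
  [1,[0.245,-0.292,0.03],0],
  [1,[0.245,-0.292,0.056],0],
  [1,[0.245,-0.292,0.056],0],
  [1,[0.245,-0.292,0.056],0],
])

```text
time_s: 2.6
tcp_pos: [0.5264, 0.2352, 0.2718]
tcp_rot: [0.0, 0.984, 0.177, 0.001]
ft_force: [0.9, -0.0, 0.8]
opening: 1.001
```

```bash
python3 -c "
from h import *
import cv2
to((.5245,.2402,.194))
T=env.camera_model('wrist'); print({k:np.round(v,3) for k,v in T.items()})
s=env.get_state()
p,d=env.grab_frame('wrist'); cv2.imwrite('pics/w1.png',p[:,:,::-1])
q=R.from_quat(np.array(s['tcp_rot'])[[1,2,3,0]]).as_matrix()
C=T['tool_from_camera'];v,u=np.mgrid[0:420,0:560]
P=np.stack([(u-T['cx'])/T['fx']*d,(v-T['cy'])/T['fy']*d,d],-1)@C[:3,:3].T+C[:3,3]
W=P@q.T+s['tcp_pos']
for lo,hi in((.212,.228),(.184,.196)):
  k=(d>0)&(W[...,2]>lo)&(W[...,2]<hi)&(np.hypot(W[...,0]-.5245,W[...,1]-.2402)<.055)
  w=W[k]; print(len(w),np.median(w,0),cv2.minEnclosingCircle(w[:,:2].astype(np.float32)*1000))
"
```

```text
t 2.6 tcp [0.5264 0.2352 0.2718] yaw 0.3567 f [ 0.9 -0.   0.8] j [ 0.29  0.41  1.3  -0.    1.43  1.5 ] open 1.001
(0.5245, 0.2402, 0.194) [-0.0001 -0.0053  0.0778]
{'fx': np.float64(346.651), 'fy': np.float64(346.651), 'cx': np.float64(276.913), 'cy': np.float64(210.467), 'tool_from_camera': array([[-0.   , -0.963, -0.269,  0.07 ],
       [ 1.   , -0.   , -0.   ,  0.   ],
       [ 0.   , -0.269,  0.963, -0.158],
       [ 0.   ,  0.   ,  0.   ,  1.   ]])}
3026 [0.52477721 0.23923988 0.21997041] ((522.8472900390625, 238.6453094482422), 21.0373592376709)
5927 [0.53465188 0.24382038 0.1899181 ] ((522.9517822265625, 238.73367309570312), 41.703983306884766)
```

View pics/w1.png

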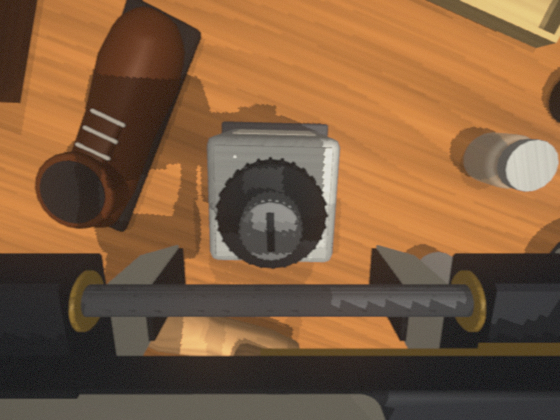

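The wrist picture shows the knob at (271,225) with the jaws straddling it. All three views agree on the axis to about 2 mm, at roughly (0.524, 0.240). I'll go down to just above the knob and correct there.

Request:
send_rows([
  [1,[0,-0.004,0.02],0],
  [1,[0,-0.004,0.035],0],
  [1,[0,-0.004,0.035],0],
  [1,[0,-0.004,0.035],0],
])

```text
time_s: 3.15
tcp_pos: [0.5247, 0.2397, 0.2365]
tcp_rot: [-0.0, 0.984, 0.178, 0.001]
ft_force: [0.1, 0.2, -0.3]
opening: 1.003
```

```bash
python3 -c "
from h import *
to((.524,.2398,.194))"
```

```text
t 3.15 tcp [0.5247 0.2397 0.2365] yaw 0.3576 f [ 0.1  0.2 -0.3] j [ 0.3   0.43  1.36 -0.    1.35  1.51] open 1.003
(0.524, 0.2398, 0.194) [-0.0007 -0.0003  0.0425]
```

Request:
send_rows([
  [1,[-0.001,0,0.02],0],
  [1,[-0.001,0,0.041],0],
  [1,[-0.001,0,0.041],0],
  [0,[-0.001,0,0.041],0],
  [0,[-0.001,0,0.041],0],
  [0,[-0.001,0,0.041],0],
  [0,[-0.001,0,0.041],0],
  [0,[-0.001,0,0.041],0],
])

```text
time_s: 4.15
tcp_pos: [0.5233, 0.2394, 0.1948]
tcp_rot: [0.0, 0.984, 0.178, 0.0]
ft_force: [0.6, 0.7, 0.0]
opening: 0.506
```

```bash
python3 -c "
from h import *
to((.524,.2398,.18))"
```

```text
t 4.15 tcp [0.5233 0.2394 0.1948] yaw 0.3577 f [0.6 0.7 0. ] j [ 0.3   0.46  1.43 -0.    1.25  1.51] open 0.506
(0.524, 0.2398, 0.18) [ 0.0008 -0.0001  0.0148]
```

Still closing at 0.506 (the knob would stop the jaws near 0.43), so I keep closing.

Request:
send_rows([
  [0,[0,0,0],0],
  [0,[0,0,0],0],
  [0,[0,0,0],0],
  [0,[0,0,0],0],
])

```text
time_s: 4.65
tcp_pos: [0.5235, 0.239, 0.1948]
tcp_rot: [0.0, 0.984, 0.178, 0.0]
ft_force: [0.2, -4.2, 2.2]
opening: 0.43
```

Gripped at 0.43, which is 40 mm, the knob's width. Now I press.

Request:
send_rows([
  [0,[0,0,0.004],0],
  [0,[0,0,0.007],0],
  [0,[0,0,0.0095],0],
  [0,[0,0,0.0095],0],
  [0,[0,0,0.0095],0],
])

```text
time_s: 5.28
tcp_pos: [0.5236, 0.2391, 0.187]
tcp_rot: [0.0, 0.984, 0.178, 0.001]
ft_force: [-2.9, -4.7, 13.4]
opening: 0.43
```

```bash
python3 -c "
from h import *
import cv2
to((.524,.2398,.18))
p,d=env.grab_frame('side');cv2.imwrite('pics/s2.png',p[:,:,::-1])"
```

```text
t 5.28 tcp [0.5236 0.2391 0.187 ] yaw 0.3578 f [-2.9 -4.7 13.4] j [ 0.3   0.47  1.44 -0.    1.23  1.51] open 0.43
(0.524, 0.2398, 0.18) [ 0.0006 -0.0005  0.007 ]
```

View pics/s2.png

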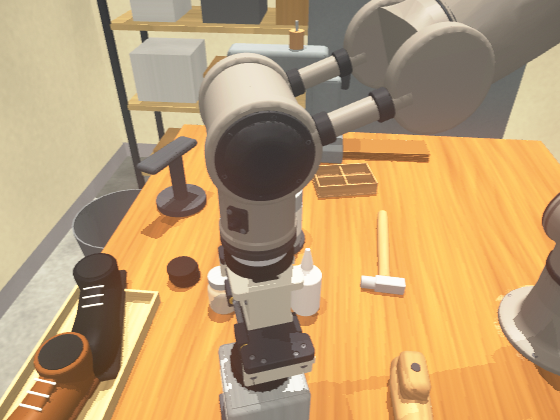

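The gripper hides the cap at about (265,370) in the side picture. The force of 13.4 N fits the spring at -0.008, and the arm moved 7.8 mm, so the grip isn't slipping. I press 1.5 mm more, then turn.

Request:
send_rows([
  [0,[0,0,0.0015],0],
  [0,[0,0,0.0015],-0.15],
  [0,[0,0,0.0015],-0.3],
  [0,[0,0,0.0015],-0.45],
  [0,[0,0,0.0015],-0.6],
  [0,[0,0,0.0015],-0.75],
  [0,[0,0,0.0015],-0.9],
  [0,[0,0,0.0015],-1.05],
  [0,[0,0,0.0015],-1.2],
  [0,[0,0,0.0015],-1.33],
])

```text
time_s: 6.58
tcp_pos: [0.5246, 0.2383, 0.1859]
tcp_rot: [0.002, 0.663, 0.749, 0.001]
ft_force: [-0.3, -8.4, 12.8]
opening: 0.431
```

Request:
send_rows([
  [0,[0,0,0],0],
  [0,[0,0,0],0],
])

```text
time_s: 6.82
tcp_pos: [0.5246, 0.2383, 0.1859]
tcp_rot: [0.002, 0.665, 0.747, 0.001]
ft_force: [0.0, -8.4, 13.0]
opening: 0.43
```

```bash
python3 -c "
from h import *
to((.524,.2398,.18));print(env.get_state()['ft_torque'])
import cv2
p,d=env.grab_frame('wrist');cv2.imwrite('pics/w3.png',p[:,:,::-1])"
```

```text
t 6.83 tcp [0.5246 0.2383 0.1859] yaw 1.6876 f [ 0.  -8.4 13. ] j [ 0.29  0.47  1.45 -0.    1.23  0.18] open 0.43
(0.524, 0.2398, 0.18) [ 0.0016 -0.0005  0.0059]
[-1.48886609  0.07024648  0.03455107]
```

View pics/w3.png

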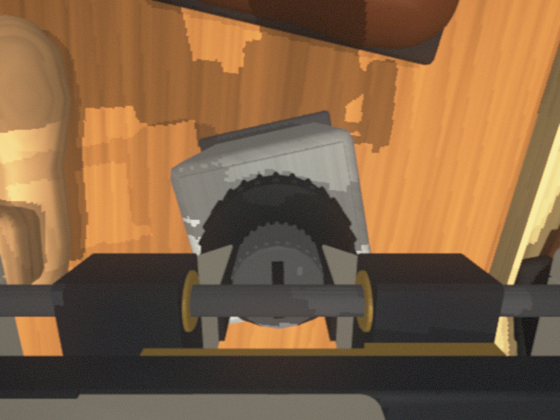

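The knob's ridge, at (278,270), still lies along the tool's x, so the cap turned about 76° with the gripper. Now I ease off and release.

Request:
send_rows([
  [0,[0,0,-0.004],0],
  [0,[0,0,-0.009],0],
  [1,[0,0,-0.011],0],
  [1,[0,0,-0.013],0],
  [1,[0,0,-0.015],0],
  [1,[0,0,-0.017],0],
  [1,[0,0,-0.017],0],
  [1,[0,0,-0.017],0],
  [1,[0,0,-0.017],0],
  [1,[0,0,-0.017],0],
])

```text
time_s: 8.12
tcp_pos: [0.5233, 0.2394, 0.2006]
tcp_rot: [-0.0, 0.665, 0.747, -0.0]
ft_force: [-0.3, -0.7, -0.9]
opening: 0.997
```

Request:
send_rows([
  [1,[0,0,-0.02],0],
  [1,[0,0,-0.06],0],
  [1,[0,0,-0.1],0],
  [1,[0,0,-0.14],0],
  [1,[0,0,-0.14],0],
  [1,[0,0,-0.14],0],
])

```text
time_s: 8.88
tcp_pos: [0.523, 0.2393, 0.3399]
tcp_rot: [-0.0, 0.665, 0.747, -0.0]
ft_force: [0.3, 0.1, -0.9]
opening: 0.997
```

```bash
python3 -c "
from h import *
import cv2
to((.524,.2398,.18))
T=env.camera_model('wrist')
s=env.get_state()
p,d=env.grab_frame('wrist'); cv2.imwrite('pics/w4.png',p[:,:,::-1])
q=R.from_quat(np.array(s['tcp_rot'])[[1,2,3,0]]).as_matrix()
C=T['tool_from_camera'];v,u=np.mgrid[0:420,0:560]
P=np.stack([(u-T['cx'])/T['fx']*d,(v-T['cy'])/T['fy']*d,d],-1)@C[:3,:3].T+C[:3,3]
W=P@q.T+s['tcp_pos']
for lo,hi in((.205,.24),(.175,.204)):
  k=(d>0)&(W[...,2]>lo)&(W[...,2]<hi)&(np.hypot(W[...,0]-.5245,W[...,1]-.2402)<.05)
  w=W[k]; print(len(w),np.median(w,0))
"
```

```text
t 8.88 tcp [0.523  0.2393 0.3399] yaw 1.6878 f [ 0.3  0.1 -0.9] j [ 0.3   0.38  1.15 -0.    1.6   0.18] open 0.997
(0.524, 0.2398, 0.18) [0.0004 0.0012 0.1599]
2057 [0.52232745 0.2410677  0.22750268]
4265 [0.52088998 0.24948895 0.19751275]
```

View pics/w4.png

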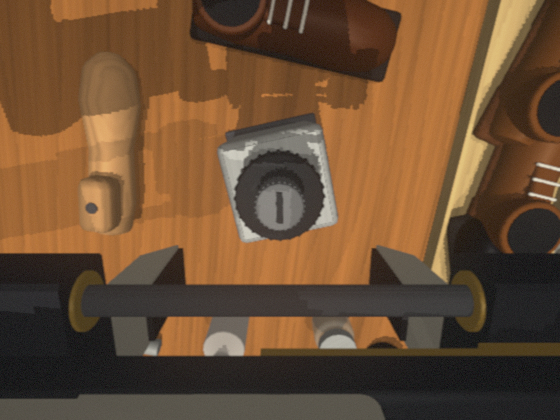

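The wrist picture shows the freed cap at (280,195). Its knob top is at 0.2275 m and its disc at 0.1975 m, so it has risen 8 mm. The ridge at (280,208) has turned with the tool, and the gripper is clear, so I hand in.

```bash
python3 -c "
from station import env
print(env.finish_job())"
```

```text
the job is handed in; nothing more can be done
None
```

The square can's cap is open. I gripped its knob, pressed it down about 9 mm (13 N), turned it about 76° counter-clockwise while held down, and let go.

After release the knob top measured 0.2275 m, up from about 0.2195 m when shut. That is the 8 mm rise of the unlocked cap, and the ridge on the knob had turned with the gripper.

The arm was 0.34 m up and clear of everything when I handed in at about 9 s. In the readings I took, the wrist force stayed below 20 N.

- **Small disagreements:** the three camera views differed by about 2 mm on the cap's axis. Under the turn, the spring force read 13 N where 8.9 mm of travel would give about 14 N. I treated both as calibration error or slight slip.
- **Round can:** I did not touch it, and I took no picture of it at the end.

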